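# Push the long sleeve up the feed ramp and hold it at the stop

## Task

With your fingertips, slowly push the longer of the two steel sleeves up its lane of the sloping feed ramp until it lies square against the stop plate at the top; do not pick it up and do not let it get away and roll freely down the ramp. Leave the shorter sleeve resting at the foot of its own lane. Finish while still holding the long sleeve against the stop with the fingertips: nothing else keeps it there.

Things in the scene. Friction and masses are not known exactly. Their poses are not given: they have to be found in the camera images.
- long_sleeve: Plain steel bearing sleeve, 40 mm outer diameter, 68 mm long, about 0.4 kg, lying on its side across one of the two ramp lanes (either one) and rolling freely. Origin: middle of its axis, 20 mm from its surface all round. Its own y axis runs along its length; x and z turn with it as it rolls. At the start it lies at rest at the foot of its lane, against the low lip, with its length across the lane.
- short_sleeve: Steel sleeve of the same 40 mm diameter but only 44 mm long, about 0.26 kg, lying at the foot of the other lane in the same way. Origin: middle of its axis; y along its length. It stays where it is.
- ramp_deck: Smooth dark steel deck of the feed ramp, fixed to a stand on the bench. Origin: on the deck's surface, mid-width, midway between lip and stop, 36 mm above the bench. x points up the slope (10 degrees above level), y across it, to the left looking uphill, z square to the surface. Two lanes 76 mm wide, centred at y = +42 and -42 mm, between rails 12 mm high, 8 mm thick. A sleeve on the deck has its axis at z = 20 mm.
- stop_foot (a point): Middle of the foot of the stop plate's downhill face, on the deck's surface (deck x = +90 mm). The plate is 36 mm high and spans both lanes. A sleeve that touches it has its axis 20 mm downhill of this face. Same axes as the deck.
- lip_foot (a point): Middle of the foot of the low lip's uphill face, on the deck's surface (deck x = -90 mm). The lip is 6 mm high and 12 mm thick and spans both lanes; a sleeve resting on it has its axis about 14 mm uphill of this face. Pushing the long sleeve from there takes a few newtons; a sleeve let go rolls back to it.
- post_foot (a point): Foot of the fixed, slotted steel upright (45 mm angle section, taller than the arm's work space) that stands on the bench left of the ramp, between the arm's starting pose and the work. Draw the arm in towards its base before swinging past, so that neither hand nor forearm strikes it.

How it is judged:
On the way, in this order (a step that is already met when the one before it is completed fails the run):
1. the long sleeve has been pushed past the middle of the ramp, rolling on the deck (x of long_sleeve in the frame of ramp_deck above 0 m and z of long_sleeve in the frame of ramp_deck below 0.028 m).
2. the long sleeve lies square against the stop plate, held there by the fingers (x of long_sleeve in the frame of ramp_deck above 0.067 m and z of long_sleeve in the frame of ramp_deck between 0.016 and 0.025 m and angle between the y axis of long_sleeve and the y axis of ramp_deck, either way round below 0.1 rad and contact force between the fingers and long_sleeve above 0.15 N), for 0.3 s.
At the end, for the whole second after the job is handed in: The long sleeve lies on the deck within 3 mm of the stop plate, square to it within 0.1 rad, at rest, with the fingers pressing on it (over 0.15 N); the short sleeve is within 10 mm of where it lay (all of step 2 and linear speed of long_sleeve below 0.02 m/s and distance of short_sleeve from where it was at the start of the episode below 0.01 m); the arm keeps its last pose, push and grip.
It fails at once if the long sleeve is lifted more than 12 mm off the deck (z of long_sleeve in the frame of ramp_deck above 0.032 m).
It fails at once if the long sleeve gets away: it runs free of the fingers on the slope, faster than 0.25 m/s (linear speed of long_sleeve above 0.25 m/s and contact force between the fingers and long_sleeve below 0.01 N and x of long_sleeve in the frame of ramp_deck above -0.069 m).
It fails at once if the short sleeve is moved more than 15 mm (distance of short_sleeve from where it was at the start of the episode above 0.015 m).
It also fails if it takes over 42 s, if anything falls off the work surface, if the arm or the gripper's body presses on something with over 40 N, if the wrist force passes 120 N, or if a joint passes its speed limit or range.

## Robot

A 6-joint arm with a two-finger parallel gripper is mounted at the origin on the work surface; the furniture and walls round the work are solid. World frame = base frame: x ahead of the robot, y to its left, z up, the work surface at z = 0. Lengths are in m, angles in rad, forces in N, time in s.
With the tool pointing down it reaches from about 0.25 to 0.775 m from the base axis. Payload 8.9 kg.
Tool frame: the origin (TCP) lies between the finger pads; the fingertips stand 8 mm ahead of it and the grasp point (between the pads) lies 11 mm behind it; z points along the fingers, y is the line along which they close (so a half turn about z gives the same grasp; the last joint's range is limited). The gripper opens to 85 mm and grips with 20 to 120 N. Pads are 22 mm wide; open, the fingers measure 114 mm over their backs; the gripper's body (76 mm by 85 mm) begins 54 mm behind the grasp point. The pads swing forward as they close: fully open they stand 13 mm farther back than shut.
Start: joints at [-1.331, 0.291, -0.153, 1.127, 0, 1.431], TCP at [0.194, -0.488, 0.239] pointing down, gripper open.
Joint ranges: [-2.52, 2.52], [-0.91, 1.74], [-1.3, 1.37], [-1.96, 2.02], [-1.52, 1.47], [-3.14, 3.14]. Speed limits (rad/s): [2.22, 2.22, 2.79, 3.14, 3.14, 3.14].

## Interface

Orientations are given as a unit quaternion [w, x, y, z].
In Python, from bench import state, camera, finish_job, boxes_of gives the robot as it stands.
- The arm moves only by the shell command python3 -m crank 'ROWS' [OPENING] [FORCE]. ROWS is JSON, one flat list of numbers, 4 for each row, row after row: the shift along the tool's x, y, z in m, then the turn about the tool's z in degrees. In form: [x, y, z, spin, x, y, z, spin, ...]. A call has 1 to 10 rows; each row is the pose to reach, as a shift and turn from the pose commanded when the call began, along the tool's axes at that moment; what a row does not reach only later rows make up. A row lasts 1/12 s, in which the tool goes at most 41.7 mm and 7.16 degrees, less where a joint would pass 70% of its speed; a pose out of reach is approached as far as the arm can. A call with a gripper value outside its range is refused whole. OPENING is the closure in counts, from 0 (fully open) to 255 (shut), set as the call begins (- or left out, the last holds). The fingers move at their own pace and stop on an object; FORCE is the grip in N (left out, the last holds). Time passes only in rows, so rows that repeat a pose let the fingers close. It gives the time, the measured TCP pose, the force, the opening and the grip force at its end, in the units of the state.
- state(): the state, without advancing time (a new reading comes with each control period).
- camera(name): name is "scene" or "top" or "wrist"; returns a dict with "color" (420x560x3 uint8, red, green, blue), "fov_y" (degrees; the focal length in pixels is half the picture's height over the tangent of half this angle, whatever the lens; pixels are square), "cx", "cy" (the principal point, pixels), "R" (3x3) and "t" (3): a world point X has camera coordinates R X + t. Camera axes: x right, y down, z forward; pixel columns grow to the right and rows downward; lengths in m; the calibration is good to about 2 mm. A picture is of the moment at which its call begins. There is no depth.
- finish_job(): hands the job in; it is judged then, once.
Trained networks look in a picture, given as the dict that the camera call returned (one of the last four; its "shot" number tells which), for a name from the list of things; names that differ only in an ending like _2 or _b are one class to them, and where a whole thing is asked for, a point or a joint stands for the part that bears it (a point fixed in the world has none). Each returns a list of dicts, best first, with "score" (0 to 1); they miss things now and then, are a little off and sometimes report something else, mostly with a low value. They report only what shows in the picture. A call takes as long as a camera call.
- boxes_of(name, picture): "box" ([left, top, right, bottom] in pixels, round what is visible of it).
The state is a dict: "t": time; "joint_positions": joint angles; "qd": joint speeds; "joint_efforts": joint torques, N m; "eef_pos": TCP position; "ee_rot": TCP orientation; "force": force on the tool from outside, world axes, zero at the start; "torque": the same for the moment, N m; "opening": opening from 0.0 (shut) to 1.0 (fully open); "grip_force": force on a finger pad.
Only numpy, scipy, OpenCV 4.12 (cv2) and the standard library are available. Lean on these libraries where they do the work, as an engineer would, in place of code of your own. Each camera call takes 0.05 s, during which the arm holds its last target. There are 200 camera calls.

## Working session

There is one attempt and no reset: what is moved stays moved. The work goes in short steps, Python scripts to look and compute and a shell command to move; the robot and the scene stay as the last step left them, time stands still between calls to the robot, and variables do not carry over. Pictures are saved under pics/ and viewed, at most 10 in all, crops included, and the job is handed in when it is done.

```bash
mkdir -p pics; ls; cat > h.py <<'E'
import numpy as np, cv2
from bench import state, camera, finish_job, boxes_of
def K(p):
    f=p["color"].shape[0]/2/np.tan(np.radians(p["fov_y"])/2); return f
def proj(p,X):
    c=np.array(p["R"])@np.array(X,float)+np.array(p["t"]); f=K(p)
    return np.array([p["cx"]+f*c[0]/c[2],p["cy"]+f*c[1]/c[2]])
def ray(p,u,v):
    R=np.array(p["R"]);f=K(p);d=R.T@np.array([(u-p["cx"])/f,(v-p["cy"])/f,1.]);o=-R.T@np.array(p["t"]);return o,d
def onz(p,u,v,z):
    o,d=ray(p,u,v);return o+d*(z-o[2])/d[2]
def save(p,n): cv2.imwrite("pics/"+n,p["color"][:,:,::-1])
E
python3 - <<'E'
from h import *
s=state();print({k:np.round(v,3).tolist() for k,v in s.items()})
for c in["scene","top"]:
    p=camera(c);save(p,c+"0.png");print(c,np.round(p["R"],3).tolist(),np.round(p["t"],3),p["fov_y"],p["cx"],p["cy"])
    for n in["long_sleeve","short_sleeve","ramp_deck","post_foot"]:
        try: print(n,[(np.round(b["box"]).tolist(),round(b["score"],2)) for b in boxes_of(n,p)[:3]])
        except Exception as e: print(n,e)
E
```

```text
pics
{'t': 0.0, 'joint_positions': [-1.331, 0.291, -0.154, 1.127, 0.0, 1.432], 'qd': [0.001, 0.001, 0.001, -0.0, 0.001, 0.001], 'joint_efforts': [0.0, -53.714, 33.137, 0.016, -0.0, 0.0], 'eef_pos': [0.194, -0.487, 0.239], 'ee_rot': [-0.001, 0.982, 0.188, -0.0], 'force': [-0.686, -0.396, -0.071], 'torque': [-0.009, 0.032, -0.054], 'grip_force': 0.0, 'opening': 0.999}
scene [[0.634, -0.773, -0.008], [-0.505, -0.406, -0.761], [0.585, 0.487, -0.648]] [-0.375  0.235  0.826] 43.26472627418309 275.72105106104044 210.2623965467291
long_sleeve [([323.0, 279.0, 362.0, 305.0], 0.85)]
short_sleeve [([293.0, 255.0, 325.0, 289.0], 0.92)]
ramp_deck [([281.0, 197.0, 376.0, 334.0], 0.7)]
post_foot it knows: lip_foot, long_sleeve, ramp_deck, short_sleeve, stop_foot
top [[-0.029, -0.999, -0.022], [-0.995, 0.031, -0.1], [0.101, 0.019, -0.995]] [-0.104  0.465  0.891] 47.71544062210288 281.6630181403115 209.01913448841847
long_sleeve [([372.0, 240.0, 416.0, 265.0], 0.96)]
short_sleeve [([334.0, 230.0, 362.0, 260.0], 0.58)]
ramp_deck [([320.0, 147.0, 435.0, 270.0], 0.69)]
post_foot it knows: lip_foot, long_sleeve, ramp_deck, short_sleeve, stop_foot
```

View pics/scene0.png

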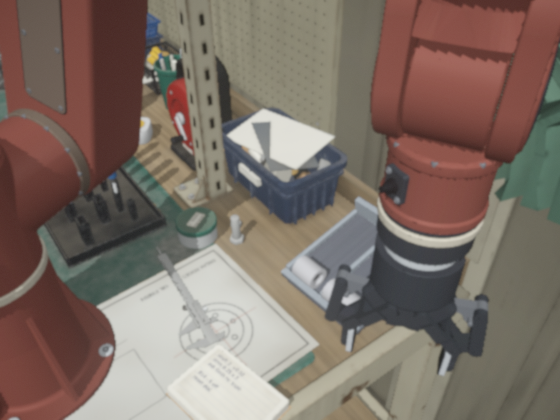

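View pics/top0.png

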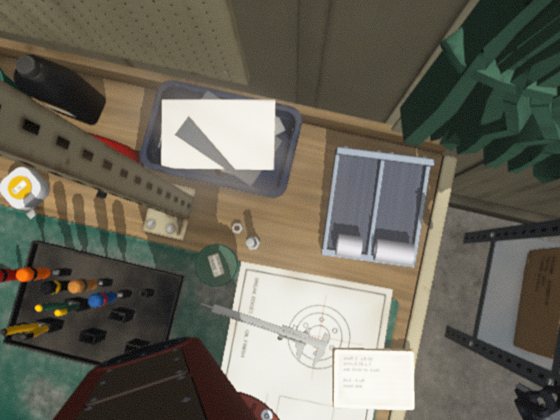

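The top view shows the ramp at columns 322-434, rows 148-267. The long sleeve is in the right lane at about (394,250), the short one in the left lane at about (349,246), and the post foot is at about (165,225). I'll zoom in to get the ramp corners.

```bash
python3 - <<'E'
from h import *
a=cv2.imread("pics/top0.png")[140:275,310:445];cv2.imwrite("pics/c.png",cv2.resize(a,None,fx=4.4,fy=4.4,interpolation=cv2.INTER_CUBIC))
p=camera("top")
for u,v,z in[(338,150,.08),(433,160,.08),(324,252,.03),(415,265,.03),(394,250,.05),(349,246,.05),(165,222,0)]: print(u,v,np.round(onz(p,u,v,z),3))
E
```

```text
338 150 [ 0.56  -0.225  0.08 ]
433 160 [ 0.536 -0.395  0.08 ]
324 252 [ 0.376 -0.196  0.03 ]
415 265 [ 0.347 -0.365  0.03 ]
394 250 [ 0.376 -0.323  0.05 ]
349 246 [ 0.386 -0.241  0.05 ]
165 222 [0.445 0.113 0.   ]
```

View pics/c.png

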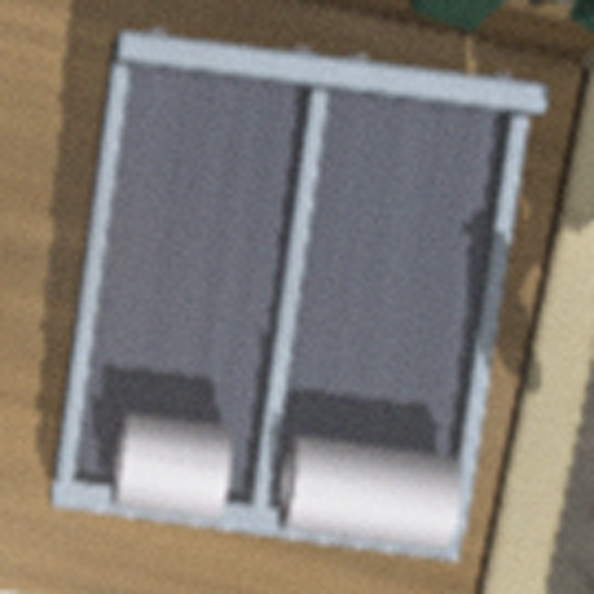

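The crop (4.4 times, offset 310,140) shows the lip's outer corners at (54,507) and (458,559), and the stop's top edge from (118,62) to (546,110). The long sleeve spans columns 283-462 in the right lane. Next I'll fit the deck pose.

```bash
cat >> h.py <<'E'
def deckR(yaw):
    from scipy.spatial.transform import Rotation as Ro
    return Ro.from_euler("ZY",[yaw,-10],degrees=False if 0 else True).as_matrix()
E
python3 - <<'E'
from h import *
from scipy.optimize import least_squares
p=camera("top")
D=np.array([[-.102,.088,.006],[-.102,-.088,.006],[.09,.088,.036],[.09,-.088,.036]])
U=np.array([[54,507],[458,559],[118,62],[546,110]])/4.4+[310,140]
f=lambda q:np.concatenate([proj(p,deckR(q[2])@d+[q[0],q[1],.036])-u for d,u in zip(D,U)])
r=least_squares(f,[.45,-.3,-8],x_scale=[.01,.01,1]);print(r.x,np.round(r.fun,1))
R=deckR(r.x[2]);o=np.array([r.x[0],r.x[1],.036]);np.savez("deck.npz",R=R,o=o)
# sleeves: intersect box-centre ray with deck plane z=.02
for n in["long_sleeve","short_sleeve"]:
  for c in["top","scene"]:
    q=camera(c);b=boxes_of(n,q)
    if b:
      b=b[0]["box"];O,d=ray(q,(b[0]+b[2])/2,(b[1]+b[3])/2);O=R.T@(O-o);d=R.T@d;print(n,c,np.round(O+d*(.022-O[2])/d[2],4))
for X in[(-.076,-.042,.02),(.07,-.042,.02),(-.11,-.042,.02)]: print(X,R@X+o)
w=camera("wrist");print(np.round(w["R"],3),np.round(w["t"],3))
E
```

```text
[ 0.45688741 -0.2947891  -9.00267138] [-0.3  0.   0.8  0.2 -0.5 -0.6  0.1  0.4]
long_sleeve top [-0.073  -0.0448  0.022 ]
long_sleeve scene [-0.0694 -0.029   0.022 ]
short_sleeve top [-0.0733  0.0404  0.022 ]
short_sleeve scene [-0.0765  0.0395  0.022 ]
(-0.076, -0.042, 0.02) [ 0.37296168 -0.32401641  0.04249889]
(0.07, -0.042, 0.02) [ 0.51497237 -0.34651548  0.06785153]
(-0.11, -0.042, 0.02) [ 0.3398907  -0.3187769   0.03659486]
[[ 0.371 -0.929  0.   ]
 [-0.886 -0.354  0.3  ]
 [-0.279 -0.112 -0.954]] [-0.524 -0.04   0.38 ]
```

```bash
python3 - <<'E'
from h import *
p=camera("wrist");save(p,"w0.png");print(-np.array(p["R"]).T@np.array(p["t"]))
q=camera("scene")
d=np.load("deck.npz")
print([proj(q,X) for X in[(.30,-.43,0),(.30,-.43,.1),(.30,-.43,.2)]],[proj(p,d["R"]@X+d["o"]) for X in[(-.076,-.042,.02),(.09,-.042,.036)]])
E
```

```text
[ 0.26488518 -0.45873     0.37472115]
[array([374.29771909, 382.60876408]), array([382.49602169, 342.57460836]), array([392.29856401, 294.70658924])] [array([179.60545995, -81.22403801]), array([ 275.50719036, -412.54243112])]
```

View pics/w0.png

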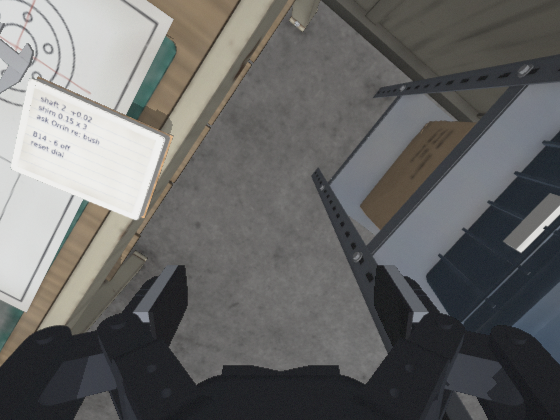

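The wrist view shows that the bench rim is low, and the swing is clear of the post at (.445,.113). Moving above the foot of the lane.

```bash
python3 -m crank '[0.02,-0.012,0,3, 0.045,-0.028,0,7, 0.07,-0.043,0,11, 0.095,-0.058,0,15, 0.12,-0.074,0,19, 0.14,-0.086,0.01,23, 0.16,-0.098,0.03,27, 0.175,-0.107,0.06,30, 0.183,-0.112,0.09,30.7, 0.183,-0.112,0.1,30.7]' 150 20; python3 - <<'E'
from h import *
p=camera("wrist");save(p,"w1.png");s=state();print({k:np.round(s[k],3).tolist() for k in["t","eef_pos","ee_rot","force","opening","joint_positions"]})
d=np.load("deck.npz");R,o=d["R"],d["o"]
print(np.round(R.T@(np.array(s["eef_pos"])-o),4))
for X in[(-.076,-.042,.02),(-.076,-.008,.02),(-.076,-.076,.02),(-.076,.042,.02),(.09,-.08,.036),(.09,.08,.036)]: print(X,np.round(proj(p,R@X+o)))
for n in["long_sleeve","short_sleeve"]:
  for b in boxes_of(n,p)[:2]: print(n,b)
E
```

```text
t: 1.88
eef_pos: [0.3224, -0.3127, 0.1362]
ee_rot: [-0.002, 0.997, -0.078, -0.001]
force: [-0.7, 0.4, -0.7]
opening: 0.408
grip_force: 0.0
{'t': 1.933, 'eef_pos': [0.322, -0.313, 0.136], 'ee_rot': [-0.002, 0.997, -0.078, -0.002], 'force': [-0.944, 0.954, -1.306], 'opening': 0.407, 'joint_positions': [-0.935, 0.246, -0.511, 0.82, 0.0, 2.362]}
[-0.1112 -0.0393  0.121 ]
(-0.076, -0.042, 0.02) [286. 142.]
(-0.076, -0.008, 0.02) [238. 141.]
(-0.076, -0.076, 0.02) [335. 142.]
(-0.076, 0.042, 0.02) [167. 141.]
(0.09, -0.08, 0.036) [ 382. -237.]
(0.09, 0.08, 0.036) [  -0. -237.]
long_sleeve {'box': [232.7, 108.0, 341.4, 171.7], 'score': 0.89}
short_sleeve {'box': [119.6, 108.9, 206.7, 166.3], 'score': 0.89}
```

View pics/w1.png

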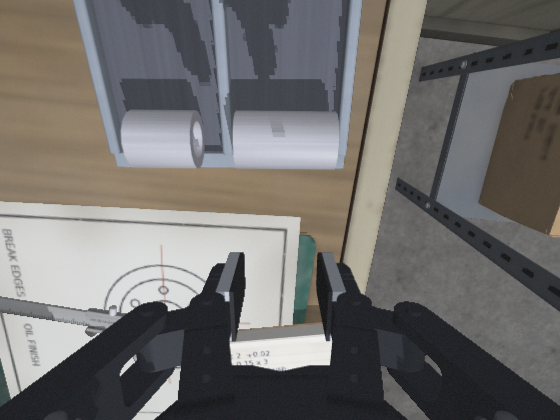

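The wrist view agrees with the model: the long sleeve's box centre is at (287,140), predicted (286,142), and the fingers are centred near column 281 with the tips around row 260. I'll go down behind it.

```bash
python3 -m crank '[0,0.001,0.02,0, 0,0.003,0.045,0, 0,0.003,0.07,0, 0,0.003,0.085,0, 0,0.003,0.094,0, 0,0.003,0.096,0, 0,0.003,0.096,0]'; python3 - <<'E'
from h import *
p=camera("scene");a=p["color"][220:350,260:420];cv2.imwrite("pics/s2.png",cv2.resize(a,None,fx=4,fy=4,interpolation=cv2.INTER_CUBIC)[:,:,::-1])
s=state();d=np.load("deck.npz");R,o=d["R"],d["o"];print(s["eef_pos"],s["ee_rot"],s["force"],np.round(R.T@(np.array(s["eef_pos"])-o),4))
E
```

```text
t: 2.62
eef_pos: [0.3225, -0.3197, 0.0439]
ee_rot: [0.0, 0.997, -0.079, 0.0]
force: [-0.3, -0.1, 0.3]
opening: 0.411
grip_force: 0.0
[ 0.32274356 -0.31991739  0.0442871 ] [ 5.55877110e-04  9.96906141e-01 -7.85977341e-02  4.82487605e-04] [0.73193394 0.13761632 0.62756713] [-0.1252 -0.0458  0.0305]
```

View pics/s2.png

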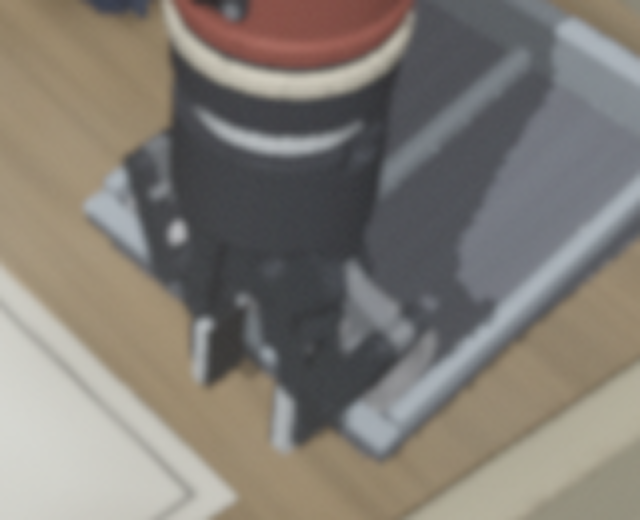

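```bash
python3 -m crank '[0,0,0.003,0, 0,0,0.005,0, 0.004,0,0.005,0, 0.008,0,0.005,0, 0.012,0,0.005,0, 0.015,0,0.005,0, 0.018,0,0.0045,0, 0.021,0,0.004,0, 0.024,0,0.0035,0, 0.027,0,0.003,0]'; python3 - <<'E'
from h import *
s=state();d=np.load("deck.npz");R,o=d["R"],d["o"];print(s["eef_pos"],s["force"],np.round(R.T@(np.array(s["eef_pos"])-o),4))
p=camera("top")
for n in["long_sleeve","short_sleeve"]:
  for b in boxes_of(n,p)[:2]: print(n,b)
p=camera("wrist");save(p,"w3.png")
for n in["long_sleeve","short_sleeve"]:
  for b in boxes_of(n,p)[:2]: print(n,b)
E
```

```text
t: 3.5
eef_pos: [0.3488, -0.323, 0.0403]
ee_rot: [-0.0, 0.997, -0.078, -0.0]
force: [-3.3, -0.2, 2.5]
opening: 0.41
grip_force: 1.2
[ 0.34883296 -0.32300097  0.04027122] [-3.25531267 -0.23522735  2.52238875] [-0.1    -0.0448  0.022 ]
long_sleeve {'box': [373.0, 235.0, 407.8, 255.9], 'score': 0.57}
short_sleeve {'box': [336.4, 231.8, 361.3, 259.8], 'score': 0.88}
long_sleeve {'box': [182.6, 170.7, 362.1, 266.0], 'score': 0.91}
short_sleeve {'box': [0.0, 180.6, 155.6, 276.2], 'score': 0.87}
```

View pics/w3.png

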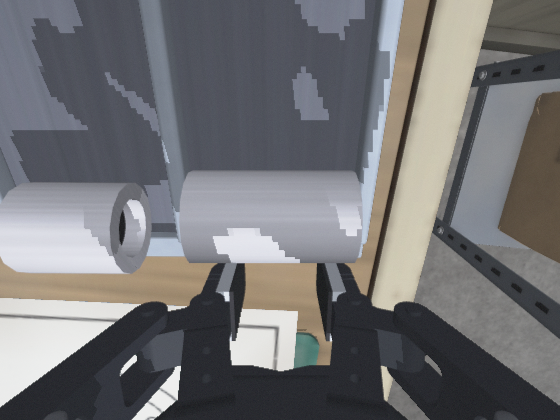

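Both fingertips bear on the sleeve (columns 183-362, fingers centred at 281), with about 3 N of push. I'll continue up the slope.

```bash
python3 -m crank '[0.003,0,-0.0005,0, 0.007,0,-0.0012,0, 0.012,0,-0.0021,0, 0.017,0,-0.003,0, 0.022,0,-0.0039,0, 0.027,0,-0.0048,0, 0.032,0,-0.0056,0, 0.037,0,-0.0065,0, 0.042,0,-0.0074,0, 0.046,0,-0.0081,0]'; python3 - <<'E'
from h import *
s=state();d=np.load("deck.npz");R,o=d["R"],d["o"];print(s["force"],np.round(R.T@(np.array(s["eef_pos"])-o),4))
p=camera("wrist")
for n in["long_sleeve","short_sleeve"]:
  for b in boxes_of(n,p)[:2]: print(n,b)
E
```

```text
t: 4.63
eef_pos: [0.3951, -0.3306, 0.0485]
ee_rot: [0.0, 0.997, -0.078, 0.0]
force: [-2.6, -0.9, 1.7]
opening: 0.411
grip_force: 1.2
[-2.57702297 -0.88454765  1.67971512] [-0.0524 -0.045   0.0219]
long_sleeve {'box': [177.2, 169.2, 362.8, 264.5], 'score': 0.7}
short_sleeve {'box': [35.5, 265.7, 168.0, 350.7], 'score': 0.76}
```

```bash
python3 -m crank '[0.004,-0.001,-0.0007,0, 0.008,-0.002,-0.0014,0, 0.013,-0.003,-0.0023,0, 0.018,-0.003,-0.0032,0, 0.023,-0.003,-0.0041,0, 0.028,-0.003,-0.0049,0, 0.033,-0.003,-0.0058,0, 0.038,-0.003,-0.0067,0, 0.043,-0.003,-0.0076,0, 0.047,-0.003,-0.0083,0]'; python3 - <<'E'
from h import *
s=state();d=np.load("deck.npz");R,o=d["R"],d["o"];print(s["force"],np.round(R.T@(np.array(s["eef_pos"])-o),4))
p=camera("wrist");q=camera("top")
for n in["long_sleeve","short_sleeve"]:
  for b in boxes_of(n,p)[:2]: print(n,b)
  for b in boxes_of(n,q)[:1]: print(n,b)
E
```

```text
t: 5.62
eef_pos: [0.442, -0.335, 0.0568]
ee_rot: [0.0, 0.997, -0.078, 0.0]
force: [-1.9, 0.3, 1.6]
opening: 0.411
grip_force: 1.2
[-1.89195968  0.3213845   1.64133463] [-0.0047 -0.042   0.022 ]
long_sleeve {'box': [188.8, 169.6, 369.2, 267.1], 'score': 0.74}
long_sleeve {'box': [380.7, 183.9, 403.3, 200.7], 'score': 0.55}
short_sleeve {'box': [120.9, 356.1, 181.2, 408.6], 'score': 0.61}
short_sleeve {'box': [335.4, 231.2, 357.1, 255.3], 'score': 0.63}
```

```bash
python3 -m crank '[0.004,0,-0.0007,0, 0.008,0,-0.0014,0, 0.013,0,-0.0023,0, 0.018,0,-0.0032,0, 0.023,0,-0.0041,0, 0.027,0,-0.0048,0, 0.031,0,-0.0055,0, 0.034,0,-0.006,0, 0.037,0,-0.0065,0, 0.039,0,-0.0069,0]'; python3 - <<'E'
from h import *
s=state();d=np.load("deck.npz");R,o=d["R"],d["o"];print(s["force"],np.round(R.T@(np.array(s["eef_pos"])-o),4))
E
```

```text
t: 6.75
eef_pos: [0.4802, -0.341, 0.0636]
ee_rot: [-0.0, 0.997, -0.078, 0.0]
force: [-2.8, 0.7, 1.5]
opening: 0.411
grip_force: 1.2
[-2.82108419  0.72204704  1.5088529 ] [ 0.0346 -0.042   0.022 ]
```

```bash
python3 -m crank '[0.001,0,-0.0002,0, 0.002,0,-0.0004,0, 0.003,0,-0.0005,0, 0.004,0,-0.0007,0, 0.005,0,-0.0009,0, 0.005,0,-0.0009,0]'
```

```text
t: 7.25
eef_pos: [0.485, -0.3418, 0.0645]
ee_rot: [0.0, 0.997, -0.078, 0.0]
force: [-1.0, 0.3, 0.2]
opening: 0.41
grip_force: 0.8
```

```bash
python3 -m crank '[0.001,0,-0.0002,0, 0.002,0,-0.0003,0, 0.002,0,-0.0003,0]'
```

```text
t: 7.5
eef_pos: [0.4859, -0.3417, 0.0646]
ee_rot: [-0.0, 0.997, -0.079, -0.001]
force: [-5.9, 0.9, 2.7]
opening: 0.413
grip_force: 2.9
```

```bash
python3 -m crank '[0.001,0,-0.0001,0, 0.001,0,-0.0001,0, 0.001,0,-0.0001,0, 0.001,0,-0.0001,0, 0.001,0,-0.0001,0, 0.001,0,-0.0001,0]'; python3 - <<'E'
from h import *
s=state();d=np.load("deck.npz");R,o=d["R"],d["o"];print(s["force"],np.round(R.T@(np.array(s["eef_pos"])-o),4))
p=camera("wrist");save(p,"w4.png")
for n in["long_sleeve","short_sleeve"]:
  for b in boxes_of(n,p)[:2]: print(n,b)
for X in[(.09,-.004,.036),(.09,-.08,.036),(.07,-.042,.02)]: print(proj(p,R@X+o))
E
```

```text
t: 8.0
eef_pos: [0.486, -0.3417, 0.0646]
ee_rot: [-0.0, 0.997, -0.079, -0.002]
force: [-8.8, 1.1, 3.8]
opening: 0.416
grip_force: 4.5
[-8.75158822  1.10124898  3.78077725] [ 0.0405 -0.0418  0.0219]
long_sleeve {'box': [186.5, 183.0, 370.9, 264.3], 'score': 0.79}
short_sleeve {'box': [133.8, 377.3, 182.7, 419.6], 'score': 0.88}
short_sleeve {'box': [2.2, 125.3, 413.8, 382.3], 'score': 0.57}
[177.42361381 191.71076016]
[387.40242439 191.85630467]
[282.04523944 217.93994069]
```

View pics/w4.png

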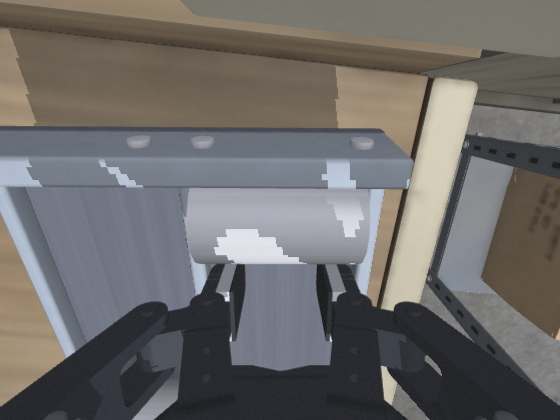

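The sleeve lies square against the stop plate (plate edge at row 187, sleeve columns 187-370). Both fingertips press on it with about 9 N, and the short sleeve is still at the foot of its lane.

```bash
python3 -c "
from bench import finish_job
print(finish_job())"
```

```text
the job is handed in; nothing more can be done
None
```

The long sleeve is square against the stop plate, held there by both fingertips with about 9 N of push; the short sleeve is still at the foot of its lane, and I handed the job in at about 8 s (no verdict was returned).

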